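# Anchor a hammer-head bolt in the repair bench's hold-down strut

## Robot

A 7-joint arm with a two-finger parallel gripper is mounted at the origin on the work surface. World frame = base frame: x ahead of the robot, y to its left, z up, the work surface at z = 0. Lengths are in mm, angles in rad, forces in N, time in s.
With the tool pointing down it reaches from about 425 to 875 mm from the base axis. Payload 9.9 kg.
Tool frame: the origin (TCP) lies at the very end of the fingers, on their centre line; the grasp point (between the pads) lies 19 mm behind it; z points along the fingers, y is the line along which they close (so a half turn about z gives the same grasp; the last joint's range is limited). The gripper opens to 85 mm and grips with 20 to 120 N. Pads are 22 mm wide; open, the fingers measure 114 mm over their backs; the gripper's body (76 mm by 85 mm) begins 54 mm behind the grasp point. The pads swing forward as they close: fully open they stand 13 mm farther back than shut.
Start: joints at [-1.291, 0.576, 0.025, 1.437, -0.015, 1.129, -0.057], TCP at [240.177, 630.828, 231.289] pointing down, gripper open.
Joint ranges: [-2.76, 2.76], [-0.34, 2.15], [-1.52, 1.57], [0.19, 2.46], [-1.09, 4.23], [0.17, 1.99], [-2.82, 2.82]. Speed limits (rad/s): [2.22, 2.22, 3.01, 3.01, 3.14, 3.14, 3.14].

## Interface

Orientations are given as a 3x3 rotation matrix whose columns are the frame's x, y, z axes.
In Python, from rig import manip, eyes, job gives the robot as it stands. The module is installed in compiled form; this text tells all that it offers.
- The arm moves only by the tool servo_tool, never from a script. Its argument "targets" is text: rows parted by semicolons, each of 7 numbers parted by spaces: the turn, a rotation vector about the tool's x, y, z scaled (see below), then the shift along the tool's x, y, z scaled (see below), then the closure, from 0 (fully open) to 1 (shut). In form: ax ay az x y z claw; .... A call has 1 to 20 rows; each row shifts and turns the commanded pose from where the row before left it, along the tool's axes as they then stand; what a row does not reach is not made up. The controller multiplies each number of a shift by 500 mm and each number of a turn by 360 degrees. A row lasts 1/10 s, in which the tool goes at most 50 mm and 8.59 degrees, less where a joint would pass 70% of its speed; a pose out of reach is approached as far as the arm can. A call with a number of a shift or a turn outside -1 to 1 is refused whole. A call with a gripper value outside its range is refused whole. The fingers move at their own pace and stop on an object; the grip force is fixed at half the most. Time passes only in rows, so rows that do not move let the fingers close. It gives the time, the measured TCP pose, the force, the opening and the grip force at its end, in the units of the state.
- manip.sense(): the state, without advancing time (a new reading comes with each control period).
- eyes.grab_frame(name): name is "side" or "top"; returns (picture, depth): 420x560x3 uint8, red, green, blue; 420x560 float32, mm along the optical axis (not along the pixel's ray), 0 where there is no reading.
- eyes.calibration(name): a dict with "fx", "fy", "cx", "cy" (pixels), "eye" and "orientation" of the camera in the world. Camera axes: x right, y up, looking along -z (the intrinsics and any distortion apply to the point x, -y, -z); pixel columns grow to the right and rows downward; lengths in mm; the calibration is good to about 2 mm. A picture is of the moment at which its call begins. calibration takes no time and is no camera call.
- job.finish_job(): hands the job in; it is judged then, once.
The state is a dict: "clock": time; "q": joint angles; "joint_velocities": joint speeds; "joint_torque": joint torques, N m; "tcp_pos": TCP position; "ee_rot": TCP orientation; "contact_force": force on the tool from outside, world axes, zero at the start; "moment": the same for the moment, N m; "grip_width": opening from 0.0 (shut) to 1.0 (fully open); "gripper_force": force on a finger pad.
Only numpy, scipy, OpenCV 4.12 (cv2) and the standard library are available. Lean on these libraries where they do the work, as an engineer would, in place of code of your own. Each camera call takes 0.05 s, during which the arm holds its last target. There are 200 camera calls.

## Task

Take the hammer-head anchor bolt with the orange grip, lower its head through the slot of the bench strut with the grip lengthwise, and give it a quarter turn so that the head catches under both lips. Leave it let go, standing upright at the green band with its grip square across the strut, and leave the blue-gripped bolt where it stands.

Things in the scene. Friction and masses are not known exactly. Their poses are not given: they have to be found in the camera images.
- orange_bolt: The bolt to use: loose, 0.2 kg, 72 mm tall, standing on its head. Origin: centre of underside; z up. Steel hammer head 56 mm (x) by 20 mm (y), 0 to 12 mm above the origin; round 20 mm stem; orange bar grip 60 mm (x) by 18 mm (y), 46 to 72 mm above the origin, parallel to the head. A half turn about z makes no difference.
- blue_bolt: Bystander of the same shape, size and axes with a blue grip, loose, to be left alone. A black-gripped stud with a round foot (not listed) stands near; the three swap places and stand at least 110 mm apart.
- strut: Fixed aluminium C-channel (dark floor), open side up, 340 mm along x, 82 mm along y, 28 mm high; origin: centre of underside. Slot along its centre line, 34 mm wide, between two lips, 24 to 28 mm above the bench. Inner floor 3 mm above the bench; inside 76 mm wide, so the head, resting on the floor, turns freely under the lips. Ends capped black. A red band marks the other half: not the goal.
- green_band: Green paint band over both lips and sides of the strut, 50 mm long along it, in one half of the strut. Origin: on the slot's centre line, middle of the band, 28 mm above the bench (top of the lips); axes as the strut's.
Not all that is in view belongs to the job. What is shaped like the orange_bolt but white is not meant.

How it is judged:
By the outcome, as a careful person would: the job done as asked, in the order asked, and still so for the second after the job is handed in, with the robot touching nothing.
It also fails if it takes over 42 s, if anything falls off the work surface, if the arm or the gripper's body presses on something with over 40 N, if the wrist force passes 120 N, or if a joint passes its speed limit or range.

## Working session

There is one attempt and no reset: what is moved stays moved. The work goes in short steps, Python scripts to look and compute and a tool call to move; the robot and the scene stay as the last step left them, time stands still between calls to the robot, and variables do not carry over. Pictures are saved under pics/ and viewed, at most 10 in all, crops included, and the job is handed in when it is done.

Besides the shell and the picture viewer there is one more tool, called after "Call:" in YAML: its name, and indented under it one key for each argument. servo_tool: Moves the arm, as the interface text tells. Its arguments: {"type":"object","properties":{"targets":{"type":"string"}},"required":["targets"]}

```bash
mkdir -p pics; cat > h.py <<'E'
import numpy as np, cv2
from rig import manip, eyes, job
def grab(n):
    p,d=eyes.grab_frame(n); return p,d,eyes.calibration(n)
def world(d,c):
    v,u=np.indices(d.shape); R=np.array(c["orientation"]).reshape(3,3)
    P=np.stack([(u-c["cx"])/c["fx"]*d,-(v-c["cy"])/c["fy"]*d,-d],-1)
    return P@R.T+np.array(c["eye"])
def save(n,p): cv2.imwrite(n,p[...,::-1])
E
python3 - <<'E'
from h import *
for n in("top","side"):
    p,d,c=grab(n); print({k:np.round(v,3).tolist() for k,v in c.items()}); save(f"pics/{n}0.png",p); np.savez(n+"0",p=p,d=d)
s=manip.sense(); print({k:np.round(v,3).tolist() for k,v in s.items()})
E
```

```text
{'fx': 536.817, 'fy': 536.817, 'cx': 281.051, 'cy': 208.432, 'eye': [318.29, -40.005, 1123.858], 'orientation': [[-0.012, 0.978, -0.207], [-1.0, -0.011, 0.003], [0.001, 0.207, 0.978]]}
{'fx': 438.977, 'fy': 438.977, 'cx': 285.517, 'cy': 214.383, 'eye': [328.134, 626.164, 576.897], 'orientation': [[-0.947, 0.187, -0.263], [-0.322, -0.579, 0.749], [-0.012, 0.794, 0.608]]}
{'clock': 0.1, 'q': [-1.291, 0.576, 0.025, 1.438, -0.015, 1.129, -0.056], 'joint_velocities': [0.0, -0.003, -0.0, 0.0, -0.002, 0.0, 0.0], 'joint_torque': [0.005, -76.73, 2.257, -28.661, 0.016, 0.009, 0.0], 'tcp_pos': [240.026, 630.449, 230.535], 'ee_rot': [[-0.935, 0.356, -0.0], [0.356, 0.935, -0.001], [-0.0, -0.001, -1.0]], 'contact_force': [0.224, 0.095, 0.907], 'moment': [0.03, -0.024, 0.041], 'gripper_force': 0.0, 'grip_width': 1.001}
```

View pics/top0.png

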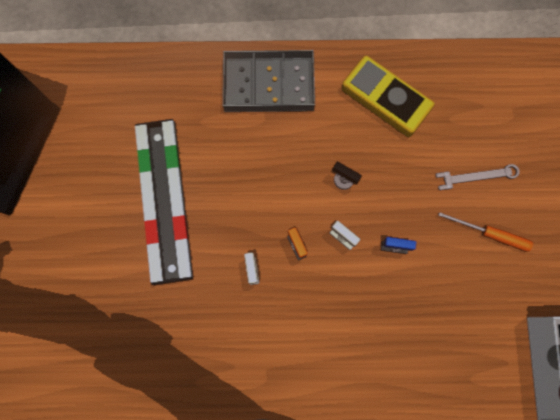

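View pics/side0.png

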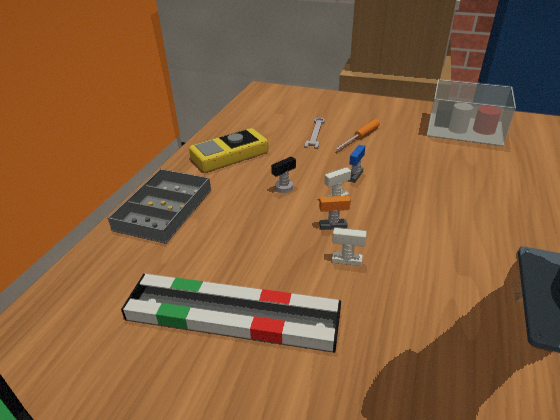

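The top view shows the orange grip at (298,243), with white look-alikes at (345,235) and (252,268), blue at (400,244) and black at (346,173). The strut is at the left, with its green band around (158,159) and red around (166,230). The side view agrees with this.

```bash
cat >> h.py <<'E'
def masks(p):
    h=cv2.cvtColor(p,cv2.COLOR_RGB2HSV).astype(int); H,S,V=h[...,0],h[...,1],h[...,2]
    return dict(orange=(H>9)&(H<20)&(S>190)&(V>110),green=(H>50)&(H<75)&(S>150)&(V>60),blue=(H>105)&(H<128)&(S>150)&(V>60),white=(S<50)&(V>150),red=((H<5)|(H>175))&(S>180)&(V>120))
def rect(P):
    (c,wh,a)=cv2.minAreaRect(P[:,:2].astype(np.float32)); 
    a=a if wh[0]>wh[1] else a+90
    return np.round(c,1),np.round(sorted(wh),1),round((a+90)%180-90,1)
E
python3 - <<'E'
from h import *
for n in("top","side"):
    z=np.load(n+"0.npz"); p,d=z["p"],z["d"]; W=world(d,eyes.calibration(n)); m=masks(p)
    print(n,"bench z", [np.round(W[r,c],1).tolist() for r,c in ((330,250),(200,250))])
    for k,(a,b) in dict(orange=(58,85),green=(22,34),blue=(58,85),white=(60,85),red=(22,34)).items():
        q=(m[k]&(d>0)&(W[...,2]>a)&(W[...,2]<b)).astype(np.uint8)
        N,L,S,C=cv2.connectedComponentsWithStats(q)
        for i in range(1,N):
            if S[i,4]>25:
                X=W[L==i]; print(k,C[i].round(),S[i,4],*rect(X),"z",np.median(X[:,2]).round(1))
    # strut lips: white/green/red at z ~28
    q=(d>0)&(W[...,2]>22)&(W[...,2]<34)&(m["white"]|m["green"]|m["red"])
    q[:, 215 if n=="top" else 350:]=0
    if n=="side": q[:265]=0
    X=W[q]; print("strut",len(X),rect(X))
E
```

```text
top bench z [[302.7, 23.0, -3.8], [574.7, 22.8, 1.1]]
orange [298. 242.] 269 [473.4 -75.3] [18.2 59.9] 24.4 z 71.2
green [144. 161.] 73 [659.3 246.8] [18.1 41.5] 10.0 z 28.0
blue [400. 243.] 223 [ 468.1 -277.7] [15.8 56.4] 81.2 z 71.1
white [346. 233.] 231 [ 490.2 -171.6] [16.6 57.7] 48.3 z 71.2
white [250. 268.] 240 [423.4  18. ] [16.4 58.4] 8.8 z 71.1
red [179. 227.] 242 [513.  167.4] [23.5 44.4] 8.1 z 28.3
red [151. 231.] 244 [504.4 225.8] [24.1 45.2] 7.0 z 28.1
strut 2887 (array([574.6, 206. ]), array([ 83.1, 339.7]), 8.0)
side bench z [[523.7, 241.3, 27.0], [671.6, -111.9, -0.6]]
orange [73. 39.] 1200 [1740.5 -963.2] [ 25.5 996.6] -89.9 z 71.5
orange [335. 201.] 295 [469.9 -73.5] [19.  58.5] 23.6 z 70.4
green [186. 284.] 251 [663.5 187.5] [22.5 48.7] 7.2 z 29.2
green [173. 312.] 413 [655.1 246.5] [26.3 49.5] 7.2 z 28.9
blue [508.  26.] 38 [   72.1 -1527.2] [20.  46.5] -13.3 z 71.3
blue [527.  26.] 42 [    2.3 -1524.2] [21.8 68.7] 6.3 z 73.9
blue [543.  28.] 32 [  -57.1 -1529.2] [23.6 37.3] -10.8 z 73.0
blue [555.  28.] 27 [ -105.6 -1524.6] [18.5 33.6] 11.3 z 73.6
blue [357. 154.] 157 [ 465.2 -276.9] [17.3 58.6] 80.6 z 71.2
white [338. 173.] 114 [ 486.4 -171.5] [16.8 57.9] 49.4 z 72.5
white [349. 232.] 204 [421.2  17.6] [17.  57.1] 8.1 z 72.4
red [275. 296.] 321 [509.7 166.6] [25.5 49.1] 6.3 z 29.3
red [267. 325.] 420 [501.6 224.4] [26.2 49. ] 8.1 z 29.1
strut 4733 (array([571.7, 205.2]), array([ 85.6, 339.6]), 7.9)
```

Call:
servo_tool:
  targets: "0 0 0 -0.0651 -0.0417 0 0;0 0 0 -0.0651 -0.0417 0 0;0 0 0 -0.0651 -0.0417 0 0;0 0 0 -0.0651 -0.0417 0 0;0 0 0 -0.0651 -0.0417 0 0;0 0 0 -0.0651 -0.0417 0 0;0 0 0 -0.0651 -0.0417 0 0;0 0 0 -0.0651 -0.0417 0 0;0 0 0 -0.0651 -0.0417 0 0;0 0 0 -0.0651 -0.0417 0 0;0 0 0 -0.0285 -0.0736 0 0;0 0 0 -0.0285 -0.0736 0 0;0 0 0 -0.0285 -0.0736 0 0;0 0 0 -0.0285 -0.0736 0 0;0 0 0 -0.0285 -0.0736 0 0;0 0 0 -0.0285 -0.0736 0 0;0 0 0 -0.0285 -0.0736 0 0;0 0 0 -0.0285 -0.0736 0 0;0 0 0 -0.0285 -0.0736 0 0;0 0 0 -0.0285 -0.0736 0 0"

```text
clock: 2.1
tcp_pos: [472.0, -76.0, 231.2]
ee_rot: [[-0.935, 0.356, -0.0], [0.356, 0.935, 0.0], [0.0, -0.0, -1.0]]
contact_force: [0.7, 0.3, 0.4]
grip_width: 0.998
gripper_force: 0.0
```

Call:
servo_tool:
  targets: "0 0 0.0235 0 0 0 0;0 0 0.0235 0 0 0 0;0 0 0.0235 0 0 0 0;0 0 0.0235 0 0 0 0;0 0 0.0235 0 0 0 0;0 0 0.0235 0 0 0 0;0 0 0.0235 0 0 0 0;0 0 0.0235 0 0 0 0;0 0 0.0235 0 0 0 0;0 0 0.0235 0 0 0 0;0 0 0.0235 0 0 0 0;0 0 0.0235 0 0 0 0;0 0 0.0235 0 0 0 0;0 0 0.0235 0 0 0 0;0 0 0.0235 0 0 0 0;0 0 0.0235 0 0 0 0;0 0 0 0 0 0 0;0 0 0 0 0 0 0"

```text
clock: 3.9
tcp_pos: [472.3, -74.3, 231.1]
ee_rot: [[0.913, 0.408, -0.0], [0.408, -0.913, -0.0], [-0.001, 0.0, -1.0]]
contact_force: [-0.5, 0.2, -0.2]
grip_width: 1.0
gripper_force: 0.0
```

Call:
servo_tool:
  targets: "0 0 0 0 0 0.063 0;0 0 0 0 0 0.063 0;0 0 0 0 0 0.063 0;0 0 0 0 0 0.063 0;0 0 0 0 0 0.063 0;0 0 0 0 0 0.063 0;0 0 0 0 0 0 0;0 0 0 0 0 0 0"

```text
clock: 4.7
tcp_pos: [472.2, -74.8, 42.7]
ee_rot: [[0.914, 0.405, -0.001], [0.405, -0.914, 0.0], [-0.001, -0.001, -1.0]]
contact_force: [0.1, 0.3, -0.1]
grip_width: 1.0
gripper_force: 0.0
```

```bash
python3 - <<'E'
from h import *
p,d,c=grab("side"); save("pics/side1.png",cv2.resize(p[130:290,240:440],None,fx=3.5,fy=3.5))
W=world(d,c); q=masks(p)["orange"]&(d>0)&(W[...,2]>62)&(W[...,2]<80)
q[:, :250]=0; X=W[q]; print(len(X),rect(X) if len(X) else "")
E
```

```text
114 (array([475.9, -69.7]), array([18.5, 43.9]), 19.6)
```

View pics/side1.png

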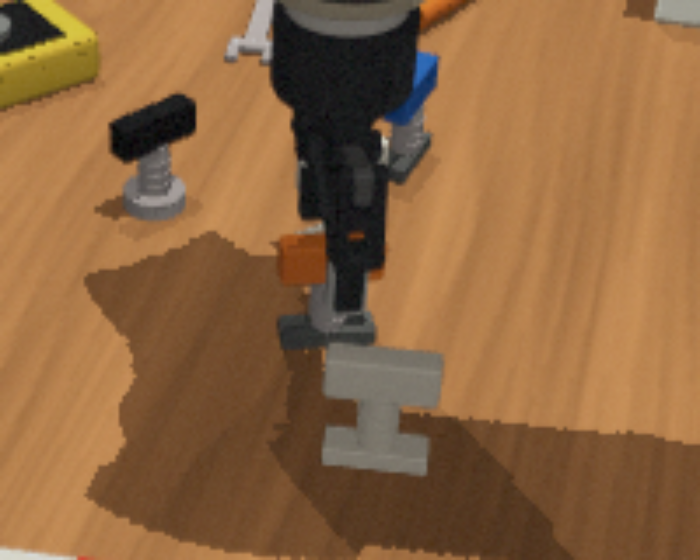

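The crop shows the fingers straddling the orange bar, with one finger at about (355,230) in front of it. Nothing else is touched, and the white bolt in front is clear. I'll close the gripper now.

Call:
servo_tool:
  targets: "0 0 0 0 0 0 1;0 0 0 0 0 0 1;0 0 0 0 0 0 1;0 0 0 0 0 0 1;0 0 0 0 0 0 1;0 0 0 0 0 0 1;0 0 0 0 0 0 1;0 0 0 0 0 0 1;0 0 0 0 0 0 1;0 0 0 0 0 0 1;0 0 0 0 0 0 1;0 0 0 0 0 0 1"

```text
clock: 5.95
tcp_pos: [472.8, -74.6, 42.7]
ee_rot: [[0.915, 0.403, 0.001], [0.403, -0.915, 0.0], [0.001, 0.0, -1.0]]
contact_force: [-0.8, -0.4, 6.2]
grip_width: 0.2
gripper_force: 60.3
```

Call:
servo_tool:
  targets: "0 0 0 0 0 0 1;0 0 0 0 0 -0.04 1;0 0 0 0 0 -0.06 1;0 0 0 0 0 -0.06 1;0 0 0 0 0 -0.06 1;0 0 0 0 0 0 1;0 0 0 0 0 0 1"

```text
clock: 6.65
tcp_pos: [472.4, -74.0, 152.3]
ee_rot: [[0.915, 0.404, 0.001], [0.404, -0.915, 0.0], [0.001, -0.0, -1.0]]
contact_force: [0.0, 0.0, -2.2]
grip_width: 0.199
gripper_force: 59.4
```

Call:
servo_tool:
  targets: "0 0 0 0.0481 -0.0319 0 1;0 0 0 0.0481 -0.0319 0 1;0 0 0 0.0481 -0.0319 0 1;0 0 0 0.0481 -0.0319 0 1;0 0 0 0.0481 -0.0319 0 1;0 0 0 0.0481 -0.0319 0 1;0 0 0 0.0481 -0.0319 0 1;0 0 0 0.0481 -0.0319 0 1;0 0 0 0.0481 -0.0319 0 1;0 0 0 0.0481 -0.0319 0 1;0 0 0 0.0481 -0.0319 0 1;0 0 0 0.0481 -0.0319 0 1;0 0 0.0148 0 0 0 1;0 0 0.0148 0 0 0 1;0 0 0.0148 0 0 0 1;0 0 0 0 0 0 1;0 0 0 0 0 0 1;0 0 0 0 0 0 1"

```text
clock: 8.45
tcp_pos: [659.0, 216.9, 151.5]
ee_rot: [[0.99, 0.138, -0.001], [0.138, -0.99, -0.0], [-0.001, 0.0, -1.0]]
contact_force: [0.5, 0.3, -1.4]
grip_width: 0.201
gripper_force: 59.3
```

```bash
python3 - <<'E'
from h import *
p,d,c=grab("side"); save("pics/side2.png",cv2.resize(p[130:360,90:370],None,fx=2.6,fy=2.6))
W=world(d,c); m=masks(p); q=m["orange"]&(d>0)&(W[...,2]>60)&(W[...,2]<250)&(np.hypot(W[...,0]-659,W[...,1]-217)<80)
X=W[q]; print("grip",len(X),X.mean(0).round(1),X.min(0).round(1),X.max(0).round(1))
T=X[X[:,2]>X[:,2].max()-5]; print("top",rect(T))
# visible head: darkest points below
q=(d>0)&(np.hypot(W[...,0]-659,W[...,1]-217)<45)&(W[...,2]>60)&(W[...,2]<165)
X=W[q]
for z in range(75,165,6):
    Y=X[(X[:,2]>=z)&(X[:,2]<z+6)]
    if len(Y)>5: print(z,len(Y),Y.mean(0).round(1),rect(Y))
E
```

```text
grip 329 [642.3 219.8 172.9] [625.7 205.7 157.7] [684.3 229.  182.8]
top (array([640.8, 214.8]), array([18.2, 28.4]), 6.5)
105 26 [653.3 223.2 110.2] (array([652.6, 223.5]), array([16. , 56.2]), 25.1)
111 106 [649.8 223.1 114.3] (array([652.6, 224.1]), array([18.8, 58.3]), 25.3)
117 287 [653.8 218.6 120.6] (array([656.5, 216.5]), array([21.3, 56.4]), 7.5)
123 31 [651.5 222.3 126. ] (array([652.4, 222.2]), array([ 7. , 19.5]), 35.3)
129 46 [652.2 221.9 131.2] (array([653.3, 220.3]), array([13. , 21.6]), 38.4)
135 53 [651.7 221.6 137.9] (array([653.1, 219.5]), array([14.2, 21.9]), 45.6)
141 41 [651.  222.4 144.3] (array([650.8, 221.8]), array([ 7.3, 21.1]), 47.7)
147 17 [649.3 222.5 149.7] (array([653.7, 227.1]), array([ 5.7, 23. ]), 41.1)
153 53 [650.  226.2 156.8] (array([652.4, 225.9]), array([17.9, 58.8]), 20.4)
159 122 [648.1 225.8 162.1] (array([652.2, 226.5]), array([22.8, 60.7]), 22.1)
```

View pics/side2.png

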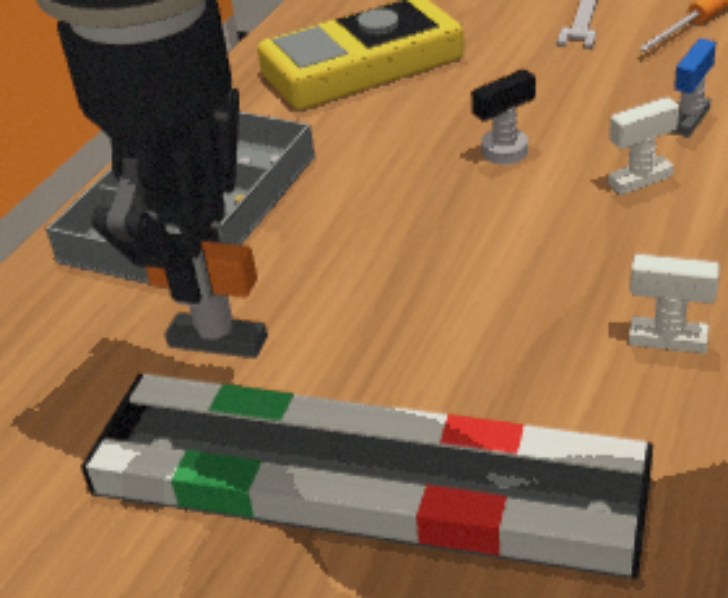

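The crop shows the bolt upright in the gripper, with its head at about (215,335) parallel to the slot and above the green band. In the side camera's frame the head centre is (656.5,216.5) and the band centre is (659.3,217), so it will fit. I'll lower it in two stages.

Call:
servo_tool:
  targets: "0 0 0 0 0 0.03 1;0 0 0 0 0 0.03 1;0 0 0 0 0 0.03 1;0 0 0 0 0 0.03 1;0 0 0 0 0 0.03 1;0 0 0 0 0 0.014 1;0 0 0 0 0 0 1;0 0 0 0 0 0 1"

```text
clock: 9.3
tcp_pos: [659.6, 217.0, 70.5]
ee_rot: [[0.991, 0.136, 0.0], [0.136, -0.991, -0.0], [0.0, 0.0, -1.0]]
contact_force: [0.0, 1.3, -1.4]
grip_width: 0.196
gripper_force: 59.3
```

Call:
servo_tool:
  targets: "0 0 0 0 0 0.008 1;0 0 0 0 0 0.008 1;0 0 0 0 0 0.008 1;0 0 0 0 0 0.008 1;0 0 0 0 0 0.008 1;0 0 0 0 0 0.004 1;0 0 0 0 0 0 1;0 0 0 0 0 0 1"

```text
clock: 10.1
tcp_pos: [659.4, 217.0, 48.4]
ee_rot: [[0.991, 0.136, 0.0], [0.136, -0.991, -0.0], [0.0, 0.0, -1.0]]
contact_force: [-0.7, 0.0, -1.1]
grip_width: 0.204
gripper_force: 59.3
```

Call:
servo_tool:
  targets: "0 0 -0.0209 0 0 0 1;0 0 -0.0209 0 0 0 1;0 0 -0.0209 0 0 0 1;0 0 -0.0209 0 0 0 1;0 0 -0.0209 0 0 0 1;0 0 -0.0209 0 0 0 1;0 0 -0.0209 0 0 0 1;0 0 -0.0209 0 0 0 1;0 0 -0.0209 0 0 0 1;0 0 -0.0209 0 0 0 1;0 0 -0.0209 0 0 0 1;0 0 -0.0204 0 0 0 1;0 0 0 0 0 0 1;0 0 0 0 0 0 1"

```text
clock: 11.5
tcp_pos: [659.4, 216.8, 48.5]
ee_rot: [[-0.134, 0.991, 0.0], [0.991, 0.134, 0.0], [0.0, 0.0, -1.0]]
contact_force: [-0.5, 0.2, -1.4]
grip_width: 0.2
gripper_force: 59.3
```

```bash
python3 - <<'E'
from h import *
p,d,c=grab("side"); save("pics/side3.png",cv2.resize(p[180:350,90:290],None,fx=3.5,fy=3.5))
W=world(d,c); m=masks(p); q=m["orange"]&(d>0)&(W[...,2]>40)&(W[...,2]<90)&(np.hypot(W[...,0]-659,W[...,1]-217)<60)
X=W[q]; print("grip",len(X),X.min(0).round(1),X.max(0).round(1),rect(X[X[:,2]>72]))
E
```

```text
grip 291 [645.3 204.2  54. ] [667.3 245.7  80.3] (array([656.9, 224.2]), array([16.2, 42.9]), -79.3)
```

View pics/side3.png

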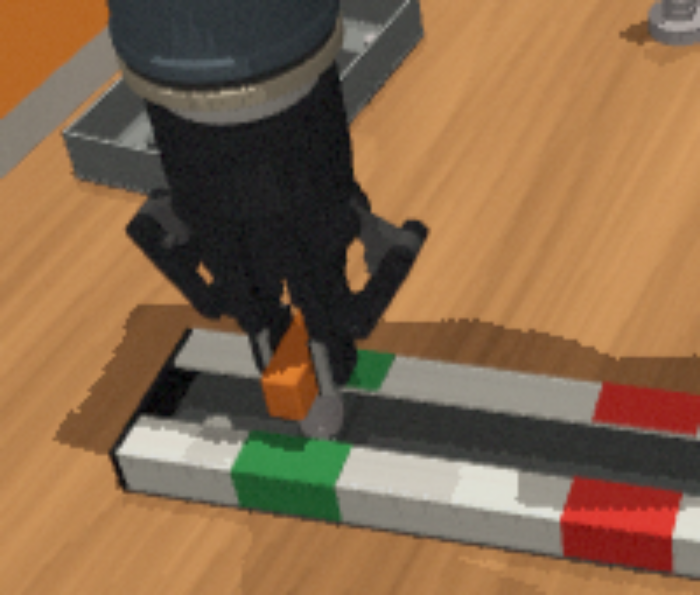

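The crop shows the grip at (290,385) square across the slot within the green band, with the head under the lips. I'll lower it the last few mm to the floor.

Call:
servo_tool:
  targets: "0 0 0 0 0 0.002 1;0 0 0 0 0 0.002 1;0 0 0 0 0 0 1;0 0 0 0 0 0 1"

```text
clock: 11.95
tcp_pos: [659.1, 217.2, 46.1]
ee_rot: [[-0.138, 0.991, -0.0], [0.991, 0.138, -0.0], [-0.0, -0.0, -1.0]]
contact_force: [0.1, -0.3, -1.9]
grip_width: 0.2
gripper_force: 59.3
```

Call:
servo_tool:
  targets: "0 0 0 0 0 0.001 1;0 0 0 0 0 0 1;0 0 0 0 0 0 1"

```text
clock: 12.25
tcp_pos: [659.3, 217.1, 45.9]
ee_rot: [[-0.138, 0.99, 0.0], [0.99, 0.138, 0.0], [0.0, 0.0, -1.0]]
contact_force: [-0.0, 1.1, -0.1]
grip_width: 0.201
gripper_force: 59.3
```

Call:
servo_tool:
  targets: "0 0 0 0 0 0 0.76;0 0 0 0 0 0 0.72;0 0 0 0 0 0 0.66;0 0 0 0 0 0 0.6;0 0 0 0 0 0 0.5;0 0 0 0 0 0 0.3;0 0 0 0 0 0 0.2;0 0 0 0 0 0 0.2;0 0 0 0 0 0 0.2;0 0 0 0 0 0 0.2"

```text
clock: 13.25
tcp_pos: [659.2, 217.1, 45.8]
ee_rot: [[-0.138, 0.99, -0.0], [0.99, 0.138, 0.0], [0.0, -0.0, -1.0]]
contact_force: [-0.5, -0.2, 0.8]
grip_width: 0.8
gripper_force: 0.0
```

Call:
servo_tool:
  targets: "0 0 0 0 0 -0.02 0.2;0 0 0 0 0 -0.03 0.2;0 0 0 0 0 -0.04 0.2;0 0 0 0 0 -0.06 0.2;0 0 0 0 0 -0.06 0.2;0 0 0 0 0 -0.06 0.2;0 0 0 0 0 -0.06 0.2;0 0 0 0 0 0 0.2;0 0 0 0 0 0 0.2;0 0 0 0 0 0 0.2"

```text
clock: 14.25
tcp_pos: [658.7, 217.1, 210.5]
ee_rot: [[-0.138, 0.99, -0.001], [0.99, 0.138, -0.0], [-0.0, -0.001, -1.0]]
contact_force: [-0.6, 0.6, -0.3]
grip_width: 0.804
gripper_force: 0.0
```

```bash
python3 - <<'E'
from h import *
for n in("side","top"):
    p,d,c=grab(n); W=world(d,c); m=masks(p)
    if n=="side": save("pics/side4.png",cv2.resize(p[180:350,90:290],None,fx=3.5,fy=3.5))
    for k,a,b in(("orange",68,82),("blue",62,82)):
        q=m[k]&(d>0)&(W[...,2]>a)&(W[...,2]<b)&(W[...,0]>300)&(W[...,0]<800)&(W[...,1]>-400)
        X=W[q]; print(n,k,len(X),rect(X) if len(X)>4 else "",np.median(X[:,2]) if len(X) else "")
E
```

```text
side orange 331 (array([658.2, 216. ]), array([17.7, 60.1]), -82.1) 75.01266605468413
side blue 138 (array([ 465.8, -277.7]), array([17.4, 60.2]), 81.1) 71.72107096479544
top orange 129 (array([660.8, 216. ]), array([17.1, 56.7]), -79.9) 74.53889386813466
top blue 223 (array([ 468.3, -278.1]), array([15.5, 55.8]), 81.2) 71.45392319980988
```

View pics/side4.png

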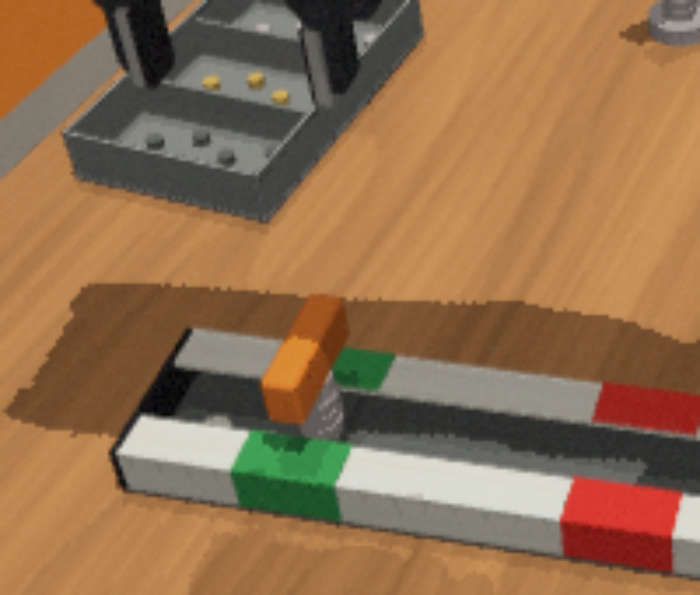

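The bolt stands released and upright at (305,360) on the green band. Its grip runs at -82.1°, square to the strut's 7.9°, and its top is at 75 mm, so the head rests on the inner floor. The blue bolt has not moved.

```bash
python3 -c "
from rig import job; print(job.finish_job())"
```

```text
the job is handed in; nothing more can be done
None
```

The orange bolt is locked under both lips at the green band, upright, with its grip square across the strut and let go; the blue bolt was not moved, and the job was handed in at about 14 s.

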